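# Tea box back behind the kettle

## Task

Push the wooden tea box straight back through the narrow gap between the kettle's base and the glass jar, until its far side sits flat against the low upstand along the back of the cabinet top. Only push it with the fingers, keeping it flat on the cabinet top, never pinched, lifted or tipped; do not shove hard against the kettle or the jar and leave the bowl, the mug and the spoon where they are.

Things in the scene. Friction and masses are not known exactly. Their poses are not given: they have to be found in the camera images.
- tea_box: Closed plain pale wooden tea box, the thing to push: 90 mm deep (its x), 130 mm wide (its y), 65 mm tall, about 0.4 kg. Origin at the centre of its underside, z up. At the start it stands in front of the gap (on the robot's side), up to 60 mm to one side of it and turned up to 0.3 rad; its x axis points roughly away from the robot. It takes a few newtons to slide and stays where it is left; it is too large to take between the fingers.
- kettle_base: Round white power base of the electric kettle, 160 mm in diameter, 20 mm high. Origin at the centre of its underside; its x axis is parallel to the world's x (straight back). Left (+y) side of the gap. It stands firm and does not move.
- kettle: White electric kettle standing on the base, narrower than the base everywhere at the sides (151 mm in diameter at its foot, 112 mm at the top), top of its lid knob 236 mm above the cabinet top. Origin at the centre of its foot, 20 mm above the cabinet top. Its handle is at its own -x, reaching 130 mm from the axis, turned to the left and a little to the front, away from the gap; its short spout at its own +x, reaching 75 mm from the axis. Full and firm: it does not move.
- jar: Glass biscuit jar with a white twist cap, 96 mm in diameter, 134 mm tall over the cap (cap 84 mm in diameter). Origin at the centre of its underside. Right (-y) side of the gap. Heavy and firm: it does not move. Its centre may stand up to 15 mm nearer or farther than the kettle base's; the clear gap measured along y between base and jar is 138 to 142 mm.
- upstand: Low red strip standing along the back of the cabinet top, 18 mm thick (x), 1400 mm long (y), 45 mm high, fixed. Origin at the centre of its underside; the face the box must meet is 9 mm nearer the robot than the origin and faces -x. It lies behind the kettle base and the jar; the box fits wholly behind the narrowest part of the gap.
- bowl: Pale ceramic bowl, 140 mm across, 60 mm tall, loose, off to one side (it and the mug may change places). Origin at the centre of its underside. Leave it alone.
- mug: Ceramic mug, 80 mm across, 92 mm tall, with a handle, loose, off to one side. Origin at the centre of its underside. Leave it alone.
- spoon: Wooden spoon about 240 mm long lying on the right of the cabinet top near the robot. Its x axis runs along its length. Leave it alone.
There are look-alikes about, which are no part of the job. What is meant by the tea_box is not orange or turquoise, and is the smaller of those in its own colour.

How it is judged:
By the outcome, as a careful person would: the job done as asked, in the order asked, and still so for the second after the job is handed in, with the robot touching nothing.
It also fails if it takes over 72 s, if anything falls off the work surface, if the arm or the gripper's body presses on something with over 40 N, if the wrist force passes 120 N, or if a joint passes its speed limit or range.

## Robot

A 6-joint arm with a two-finger parallel gripper is mounted at the origin on the work surface. World frame = base frame: x ahead of the robot, y to its left, z up, the work surface at z = 0. Lengths are in m, angles in rad, forces in N, time in s.
With the tool pointing down it reaches from about 0.35 to 0.975 m from the base axis. Payload 7.1 kg.
Tool frame: the origin (TCP) lies at the centre of the arm's flange, where the gripper is bolted on; the fingertips stand 182 mm ahead of it and the grasp point (between the pads) lies 163 mm ahead of it; z points along the fingers, y is the direction in which the jaws open and shut (so a half turn about z gives the same grasp; the last joint's range is limited). The gripper opens to 88 mm and grips with 3 to 60 N. Pads are 20 mm wide; open, the fingers measure 115 mm over their backs; the gripper's body (75 mm by 178 mm) begins 61 mm behind the grasp point.
Start: joints at [-1.309, 0.423, 1.63, -0, 1.089, -0.019], TCP at [0.173, -0.601, 0.405] pointing down, gripper open.
Joint ranges: [-3, 3], [-0.9, 2.11], [0.09, 2.58], [-1.31, 4.45], [0.11, 2.69], [-2.54, 2.54]. Speed limits (rad/s): [2.39, 2.39, 3.01, 3.14, 3.14, 3.14].

## Interface

Orientations are given as a unit quaternion [x, y, z, w].
In Python, from plant import read_state, camera, close_job, boxes_of gives the robot as it stands. The module is installed in compiled form; this text tells all that it offers.
- The arm moves only by the tool step_arm, never from a script. Its argument "motion" is a list that holds one entry, the list of rows, each a list of 7 numbers: the shift along the world's x, y, z in mm, then the turn, a rotation vector about the world's x, y, z in rad, then the closure, from 0 (fully open) to 1 (shut). A call has 1 to 5 rows; each row shifts and turns the commanded pose from where the row before left it; what a row does not reach is not made up. A row lasts 1/8 s, in which the tool goes at most 62.5 mm and 10.7 degrees, less where a joint would pass 70% of its speed; a pose out of reach is approached as far as the arm can. A call is refused whole if a number of a shift passes 62.5 or a number of a turn 0.188, either way. A call with a gripper value outside its range is refused whole. The fingers move at their own pace and stop on an object; the grip force is fixed at half the most. Time passes only in rows, so rows that do not move let the fingers close. It gives the time, the measured TCP pose, the force and the opening at its end, in the units of the state.
- read_state(): the state, without advancing time (a new reading comes with each control period).
- camera(name): name is "scene" or "side" or "wrist"; returns a dict with "frame" (480x640x3 uint8, red, green, blue), "z_map" (480x640 float32, m along the optical axis (not along the pixel's ray), 0 where there is no reading), "camera_matrix" (3x3 intrinsics, pixels), "R" (3x3) and "t" (3): a world point X has camera coordinates R X + t; the wrist camera has in their place "hand_eye" (4x4, takes a point from camera to tool coordinates, whose origin is the TCP and whose axes are the flange's). Camera axes: x right, y down, z forward; pixel columns grow to the right and rows downward; lengths in m; the calibration is good to about 2 mm. A picture is of the moment at which its call begins: read the wrist's pose just before it.
- close_job(): hands the job in, once; it reports no verdict.
Trained networks look in the newest picture that a camera, given by its name, has taken for a name from the list of things; names that differ only in an ending like _2 or _b are one class to them, and where a whole thing is asked for, a point or a joint stands for the part that bears it (a point fixed in the world has none). Each returns a list of dicts, best first, with "p" (0 to 1); they miss things now and then, are a little off and sometimes report something else, mostly with a low value. They report only what shows in the picture. A call takes as long as a camera call. They do not tell look-alikes from the thing itself.
- boxes_of(label, camera): "centre" ([column, row] in pixels, amid what is visible of it).
The state is a dict: "time": time; "q": joint angles; "joint_vel": joint speeds; "joint_torque": joint torques, N m; "ee_pos": TCP position; "tool_rot": TCP orientation; "contact_force": force on the tool from outside, world axes, zero at the start; "wrist_torque": the same for the moment, N m; "finger_gap": opening from 0.0 (shut) to 1.0 (fully open).
Only numpy, scipy, OpenCV 4.12 (cv2) and the standard library are available. Lean on these libraries where they do the work, as an engineer would, in place of code of your own. Each camera call takes 0.05 s, during which the arm holds its last target. There are 200 camera calls.

## Working session

There is one attempt and no reset: what is moved stays moved. The work goes in short steps, Python scripts to look and compute and a tool call to move; the robot and the scene stay as the last step left them, time stands still between calls to the robot, and variables do not carry over. Pictures are saved under pics/ and viewed, about 8 in all and at most 12, crops included, and the job is handed in when it is done.

Besides the shell and the picture viewer there is one more tool, called after "Call:" by a JSON object that holds its "method" and its "body". step_arm: Moves the arm, as the interface text tells. Its arguments: {"type":"object","properties":{"motion":{"type":"array"}},"required":["motion"]}

```bash
mkdir -p pics
cat > h.py <<'E'
import numpy as np, cv2
from plant import *
def shot(n,f):
    c=camera(n); cv2.imwrite(f'pics/{f}.png',c['frame'][:,:,::-1]); np.savez(f'pics/{f}.npz',**c); return c
def cloud(c):
    z=c['z_map']; K=c['camera_matrix']; v,u=np.mgrid[:480,:640]
    P=np.stack([(u-K[0,2])/K[0,0]*z,(v-K[1,2])/K[1,1]*z,z],-1)
    W=(P-c['t'])@c['R']; W[z==0]=np.nan; return W
E
python3 - <<'E'
from h import *
s=read_state(); print(s['time'],s['ee_pos'],s['tool_rot'],s['contact_force'])
a=shot('scene','a'); b=shot('side','b')
cv2.imwrite('pics/ab.png',cv2.resize(np.vstack([a['frame'],b['frame']])[:,:,::-1],(400,600),interpolation=cv2.INTER_AREA))
for n in('scene','side'):
    W=cloud(a if n=='scene' else b)
    for l in('tea_box','kettle_base','kettle','jar','upstand','bowl','mug','spoon'):
        for d in boxes_of(l,n)[:4]:
            u,v=map(int,d['centre']); print(n,l,u,v,round(d['p'],2),W[min(v,479),min(u,639)].round(3))
E
```

```text
0.0 [ 0.17314527 -0.60024039  0.40389452] [ 9.90159934e-01  1.39938267e-01 -1.04580420e-04 -7.58324713e-04] [0.45779345 0.5178956  0.49549742]
scene tea_box 220 228 0.88 [0.332 0.116 0.076]
scene tea_box 207 166 0.88 [0.312 0.414 0.094]
scene tea_box 297 263 0.78 [ 0.49  -0.043  0.065]
scene tea_box 245 326 0.62 [ 0.36  -0.202  0.065]
scene kettle_base 346 244 0.75 [0.63  0.052 0.021]
scene kettle 355 196 0.62 [0.649 0.056 0.155]
scene jar 389 282 0.9 [ 0.646 -0.192  0.107]
scene upstand 488 355 0.58 [ 0.78  -0.354  0.045]
scene upstand 390 279 0.55 [ 0.647 -0.191  0.114]
scene bowl 292 155 0.82 [0.585 0.551 0.03 ]
scene mug 406 394 0.72 [ 0.621 -0.371  0.004]
scene spoon 249 436 0.57 [ 0.342 -0.387  0.004]
side tea_box 341 242 0.95 [0.489 0.03  0.064]
side tea_box 324 429 0.81 [0.293 0.512 0.093]
side tea_box 374 309 0.79 [0.319 0.196 0.084]
side tea_box 411 214 0.74 [ 0.357 -0.156  0.062]
side kettle_base 262 270 0.98 [0.649 0.189 0.026]
side kettle 264 228 0.89 [0.638 0.169 0.187]
side jar 316 180 0.75 [ 0.643 -0.114  0.106]
side upstand 188 286 0.77 [0.783 0.333 0.048]
side bowl 218 378 0.61 [0.584 0.495 0.008]
side mug 367 143 0.95 [ 0.592 -0.367  0.076]
side mug 443 174 0.65 [ 0.343 -0.431 -0.006]
side spoon 446 168 0.74 [ 0.342 -0.451  0.004]
```

View pics/a.png

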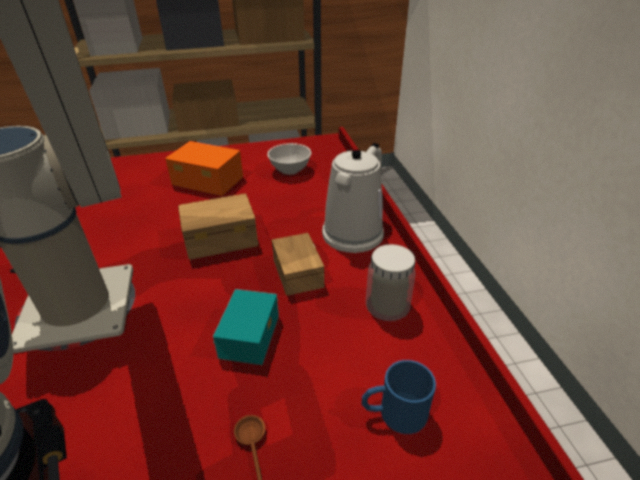

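View pics/b.png

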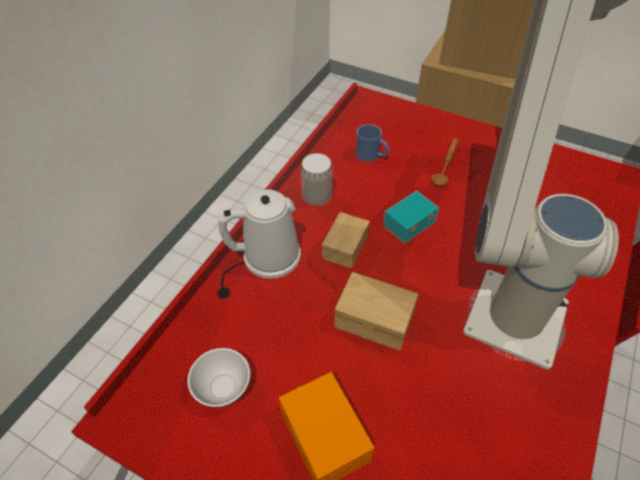

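The target is the small pale box: scene (297,263), side (345,240). In both views it stands in front of the gap between the kettle and the jar. The orange, turquoise and larger wooden boxes are look-alikes.

```bash
cat > m.py <<'E'
from h import *
def circ(P):
    A=np.c_[2*P,np.ones(len(P))]; s=np.linalg.lstsq(A,(P**2).sum(1),rcond=None)[0]; return s[:2].round(4),round(float(np.sqrt(s[2]+s[:2]@s[:2])),4)
def meas(c,n):
    W=cloud(c); H=cv2.cvtColor(c['frame'],cv2.COLOR_RGB2HSV).astype(int)
    x,y,z=np.moveaxis(W,-1,0); h,s=H[...,0],H[...,1]
    m=(abs(z-.065)<.006)&(x>.40)&(x<.80)&(abs(y+.04)<.16)&(h>8)&(h<28)&(s>60)
    k,lab,st,ce=cv2.connectedComponentsWithStats(m.astype(np.uint8)); i=1+st[1:,4].argmax(); m=lab==i
    r=cv2.minAreaRect((W[m][:,:2]*1000).astype(np.float32)); print(n,'box',m.sum(),np.round(r[0],1),np.round(r[1],1),round(r[2],1),'z',np.median(z[m]).round(4))
    t=(abs(z)<.02)&(x>.4)&(x<.7)&(h<8); print(' table z',np.median(z[t]).round(4))
    w=s<60
    m=w&(abs(z-.02)<.005)&(np.hypot(x-.66,y-.1)<.13)
    print(' base y min',np.nanpercentile(y[m],1).round(4),'x min',np.nanpercentile(x[m],1).round(4),m.sum(),circ(W[m][:,:2]))
    for lo in(.15,.1,.06):
        m=w&(abs(z-lo)<.01)&(np.hypot(x-.66,y-.1)<.13); print(' kettle',lo,circ(W[m][:,:2]))
    m=w&(abs(z-.134)<.005)&(np.hypot(x-.64,y+.18)<.09); r=cv2.minEnclosingCircle((W[m][:,:2]*1000).astype(np.float32)); print(' cap',m.sum(),np.round(r[0],1),r[1])
    m=w&(z<.131)&(z>.11)&(np.hypot(x-.64,y+.18)<.09); print(' capside',circ(W[m][:,:2]))
    m=(abs(z-.045)<.004)&(x>.7)&(x<.85)&(h<8)&(abs(y+.04)<.4)
    for a,b in((-.4,-.2),(-.1,0),(.2,.36)):
        q=m&(y>a)&(y<b); print(' ups',a,q.sum(),np.nanpercentile(x[q],[3,97]).round(4) if q.any() else '')
if __name__=='__main__':
    for n,f in(('scene','a'),('side','b')): meas(dict(np.load(f'pics/{f}.npz')),n)
E
python3 m.py
```

```text
scene box 1495 [495.5  -5.9] [ 90.1 135.8] 4.0 z 0.0651
 table z 0.0001
 base y min 0.0361 x min 0.5896 261 (array([0.6667, 0.1169]), 0.0756)
 kettle 0.15 (array([0.6662, 0.116 ]), 0.0633)
 kettle 0.1 (array([0.6672, 0.1173]), 0.0703)
 kettle 0.06 (array([0.6661, 0.1164]), 0.0721)
 cap 957 [ 664.4 -153.4] 43.83963394165039
 capside (array([ 0.6652, -0.153 ]), 0.0413)
 ups -0.4 818 [0.7813 0.7983]
 ups -0.1 221 [0.7813 0.7979]
 ups 0.2 59 [0.7816 0.7991]
side box 1192 [493.  -5.] [ 92.4 135.4] 3.6 z 0.0651
 table z 0.0003
 base y min 0.0712 x min 0.5856 204 (array([0.6639, 0.1174]), 0.0757)
 kettle 0.15 (array([0.6826, 0.1103]), 0.0792)
 kettle 0.1 (array([0.6845, 0.1062]), 0.0888)
 kettle 0.06 (array([0.6666, 0.1152]), 0.0747)
 cap 457 [ 661.1 -152.6] 44.553035736083984
 capside (array([ 0.661 , -0.1485]), 0.037)
 ups -0.4 212 [0.7783 0.7968]
 ups -0.1 45 [0.7786 0.7958]
 ups 0.2 329 [0.7787 0.7967]
```

Call:
{"method": "step_arm", "body": {"motion": [[[21.4,46.4,0,0,0,-0.0187,1],[21.4,46.4,0,0,0,-0.0187,1],[21.4,46.4,0,0,0,-0.0187,1],[21.4,46.4,0,0,0,-0.0187,1],[21.4,46.4,0,0,0,-0.0187,1]]]}}

```text
time: 1.52
ee_pos: [0.2807, -0.3671, 0.4049]
tool_rot: [0.996, 0.093, 0.0, 0.0]
contact_force: [0.4, 0.4, -0.6]
finger_gap: 0.471
```

Call:
{"method": "step_arm", "body": {"motion": [[[21.4,46.4,0,0,0,-0.0187,1],[21.4,46.4,0,0,0,-0.0187,1],[21.4,46.4,0,0,0,-0.0187,1],[21.4,46.4,0,0,0,-0.0187,1],[21.4,46.4,0,0,0,-0.0187,1]]]}}

```text
time: 2.15
ee_pos: [0.3877, -0.135, 0.4051]
tool_rot: [0.999, 0.046, 0.001, 0.0]
contact_force: [0.9, -0.0, -0.1]
finger_gap: 0.007
```

Call:
{"method": "step_arm", "body": {"motion": [[[21.4,46.4,0,0,0,-0.0187,1],[21.4,46.4,0,0,0,-0.0187,1],[21.4,46.4,0,0,0,-0.0187,1],[21.4,46.4,0,0,0,-0.0187,1],[21.4,46.4,0,0,0,-0.0187,1]]]}}

```text
time: 2.78
ee_pos: [0.4947, 0.0973, 0.4049]
tool_rot: [1.0, 0.0, 0.0, 0.0]
contact_force: [0.9, 0.7, 0.7]
finger_gap: 0.009
```

Call:
{"method": "step_arm", "body": {"motion": [[[0,0,-41,0,0,0,1],[0,0,-41,0,0,0,1],[0,0,-41,0,0,0,1],[0,0,-41,0,0,0,1],[0,0,-41,0,0,0,1]]]}}

```text
time: 3.4
ee_pos: [0.4944, 0.0956, 0.1986]
tool_rot: [1.0, 0.0, 0.0, -0.0]
contact_force: [0.2, 0.0, -0.1]
finger_gap: 0.004
```

Call:
{"method": "step_arm", "body": {"motion": [[[0,-5,0,0,0,0,1],[0,-5,0,0,0,0,1],[0,-5,0,0,0,0,1],[0,-5,0,0,0,0,1],[0,-5,0,0,0,0,1]]]}}

```text
time: 4.03
ee_pos: [0.4945, 0.0702, 0.2005]
tool_rot: [1.0, -0.0, 0.001, -0.0]
contact_force: [1.3, 4.2, 0.7]
finger_gap: 0.009
```

Call:
{"method": "step_arm", "body": {"motion": [[[0,-5,0,0,0,0,1],[0,-5,0,0,0,0,1],[0,-4,0,0,0,0,1],[0,-4,0,0,0,0,1],[0,-4,0,0,0,0,1]]]}}

```text
time: 4.65
ee_pos: [0.495, 0.0487, 0.2004]
tool_rot: [1.0, 0.0, 0.001, -0.0]
contact_force: [1.6, 7.1, 6.7]
finger_gap: 0.007
```

Run:
```python
from h import *; import m
for n in('scene','side'): m.meas(shot(n,n+'2'),n)
s=read_state(); print(s['ee_pos'],s['contact_force'])
```

```text
scene box 1383 [493.2 -29.8] [ 89.7 132. ] 1.3 z 0.0651
 table z 0.0
 base y min 0.037 x min 0.5895 262 (array([0.6664, 0.1163]), 0.0752)
 kettle 0.15 (array([0.6693, 0.1236]), 0.0702)
 kettle 0.1 (array([0.6671, 0.117 ]), 0.0701)
 kettle 0.06 (array([0.6658, 0.1155]), 0.0713)
 cap 963 [ 665.6 -153.9] 43.49688720703125
 capside (array([ 0.6648, -0.1541]), 0.0405)
 ups -0.4 826 [0.7814 0.7983]
 ups -0.1 225 [0.7815 0.7985]
 ups 0.2 56 [0.7815 0.799 ]
side box 431 [463.8 -28.1] [ 37.3 134.4] 1.4 z 0.0649
 table z 0.0003
 base y min 0.0704 x min 0.5856 197 (array([0.6647, 0.1162]), 0.0765)
 kettle 0.15 (array([0.6843, 0.1077]), 0.0819)
 kettle 0.1 (array([0.6843, 0.1065]), 0.0886)
 kettle 0.06 (array([0.6663, 0.1153]), 0.0745)
 cap 363 [ 664.4 -151.3] 44.04549789428711
 capside (array([ 0.6662, -0.1436]), 0.0317)
 ups -0.4 195 [0.778  0.7965]
 ups -0.1 49 [0.7787 0.7975]
 ups 0.2 314 [0.779  0.7965]
[0.49491167 0.04848463 0.20032839] [1.18492378 3.21572212 3.13419674]
```

View pics/side2.png

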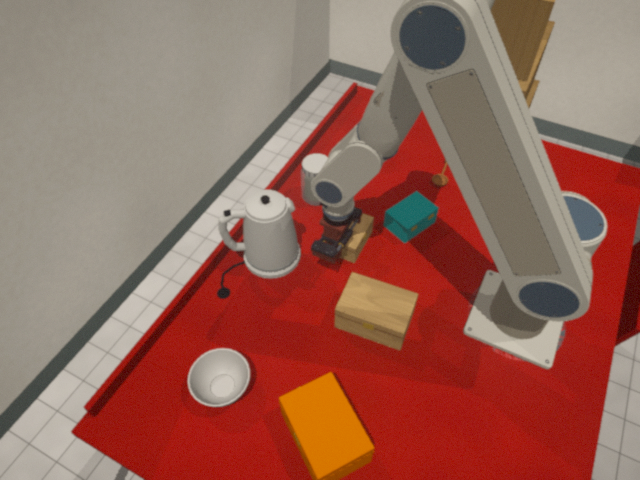

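Call:
{"method": "step_arm", "body": {"motion": [[[0,-2.5,0,0,0,-0.01,1],[0,-2.5,0,0,0,-0.01,1],[0,0,0,0,0,0,1],[0,7,0,0,0,0.01,1],[0,8,0,0,0,0.01,1]]]}}

```text
time: 5.38
ee_pos: [0.4938, 0.0587, 0.1994]
tool_rot: [1.0, 0.0, -0.001, 0.0]
contact_force: [0.3, -0.9, 0.8]
finger_gap: 0.004
```

Call:
{"method": "step_arm", "body": {"motion": [[[0,0,40,0,0,0,1],[0,0,40,0,0,0,1],[0,0,40,0,0,0,1],[-38,-45,0,0,0,0,1],[-38,-45,0,0,0,0,1]]]}}

```text
time: 6.0
ee_pos: [0.4173, -0.0317, 0.32]
tool_rot: [1.0, 0.002, 0.0, 0.0]
contact_force: [0.6, -0.7, -0.8]
finger_gap: 0.003
```

Call:
{"method": "step_arm", "body": {"motion": [[[0,0,0,0,0,0.1745,1],[0,0,0,0,0,0.1745,1],[0,0,0,0,0,0.1745,1],[0,0,0,0,0,0.1745,1],[0,0,0,0,0,0.1745,1]]]}}

```text
time: 6.62
ee_pos: [0.4179, -0.0311, 0.3194]
tool_rot: [0.905, 0.426, -0.0, -0.0]
contact_force: [-0.8, 0.2, 0.3]
finger_gap: 0.007
```

Call:
{"method": "step_arm", "body": {"motion": [[[0,0,0,0,0,0.1745,1],[0,0,0,0,0,0.1745,1],[0,0,0,0,0,0.1745,1],[0,0,0,0,0,0.1745,1],[0,0,0,0,0,0,1]]]}}

```text
time: 7.25
ee_pos: [0.418, -0.0312, 0.3195]
tool_rot: [0.707, 0.707, -0.0, -0.0]
contact_force: [0.5, 0.4, 0.4]
finger_gap: 0.009
```

Run:
```python
from h import *; import m
for n in('scene','side'): m.meas(shot(n,n+'3'),n)
s=read_state(); print(s['ee_pos'],s['tool_rot'],s['contact_force'],s['q'])
```

```text
scene box 1586 [492.8 -34.1] [ 90.7 134.2] 1.3 z 0.0651
 table z 0.0
 base y min 0.0369 x min 0.5893 252 (array([0.6664, 0.1168]), 0.0755)
 kettle 0.15 (array([0.6665, 0.1162]), 0.0636)
 kettle 0.1 (array([0.667 , 0.1173]), 0.0703)
 kettle 0.06 (array([0.6664, 0.1163]), 0.0721)
 cap 957 [ 665.3 -153.2] 43.707576751708984
 capside (array([ 0.6646, -0.1543]), 0.04)
 ups -0.4 825 [0.7814 0.7982]
 ups -0.1 221 [0.7814 0.7987]
 ups 0.2 58 [0.7826 0.7995]
side box 1152 [489.8 -31.5] [ 91.7 135.1] 0.7 z 0.0651
 table z 0.0003
 base y min 0.0735 x min 0.584 193 (array([0.664 , 0.1166]), 0.0761)
 kettle 0.15 (array([0.6831, 0.1097]), 0.08)
 kettle 0.1 (array([0.6857, 0.1061]), 0.0896)
 kettle 0.06 (array([0.6665, 0.115 ]), 0.0748)
 cap 453 [ 662.7 -149.9] 43.746063232421875
 capside (array([ 0.6608, -0.148 ]), 0.0366)
 ups -0.4 191 [0.7791 0.7969]
 ups -0.1 46 [0.7793 0.7975]
 ups 0.2 322 [0.7786 0.7967]
[ 0.41810795 -0.03128984  0.3195504 ] [ 7.08228899e-01  7.05982840e-01 -1.75054340e-04 -1.59977932e-04] [ 0.31972388 -0.40493242  0.28766324] [-1.03062426e-01  2.64215928e-01  2.13155941e+00 -1.01939309e-04
  7.46286526e-01 -9.98111560e-02]
```

View pics/scene3.png

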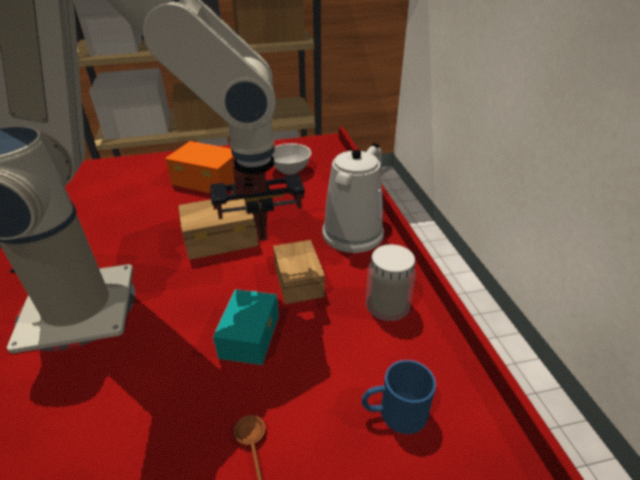

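Call:
{"method": "step_arm", "body": {"motion": [[[0,-1.5,-40,0,0,0,1],[0,0,-40,0,0,0,1],[0,0,-40,0,0,0,1],[10,0,0,0,0,0,1],[8,0,0,0,0,0,1]]]}}

```text
time: 7.98
ee_pos: [0.4371, -0.033, 0.2004]
tool_rot: [0.707, 0.707, -0.0, -0.0]
contact_force: [-3.0, 0.4, 0.1]
finger_gap: 0.005
```

Call:
{"method": "step_arm", "body": {"motion": [[[8,0,0,0,0,0,1],[8,0,0,0,0,0,1],[8,0,0,0,0,0,1],[8,0,0,0,0,0,1],[8,0,0,0,0,0,1]]]}}

```text
time: 8.6
ee_pos: [0.4767, -0.033, 0.1997]
tool_rot: [0.707, 0.707, -0.0, -0.0]
contact_force: [-2.5, -0.0, 0.1]
finger_gap: 0.007
```

Run:
```python
from h import *; import m
for n in('scene','side'): m.meas(shot(n,n+'4'),n)
s=read_state(); print(s['ee_pos'],s['tool_rot'],s['contact_force'])
```

```text
scene box 1139 [535.6 -49.1] [ 92.  105.4] 0.7 z 0.0652
 table z 0.0
 base y min 0.0367 x min 0.6035 207 (array([0.667 , 0.1139]), 0.0732)
 kettle 0.15 (array([0.6667, 0.1167]), 0.0639)
 kettle 0.1 (array([0.6671, 0.1173]), 0.0702)
 kettle 0.06 (array([0.6661, 0.1152]), 0.0712)
 cap 960 [ 663.8 -153.9] 43.81011199951172
 capside (array([ 0.6651, -0.1538]), 0.0408)
 ups -0.4 835 [0.7815 0.7985]
 ups -0.1 221 [0.781  0.7981]
 ups 0.2 55 [0.7836 0.7989]
side box 614 [533.   -4.3] [76.  94.4] 89.1 z 0.065
 table z 0.0003
 base y min 0.0719 x min 0.5838 191 (array([0.6642, 0.1166]), 0.076)
 kettle 0.15 (array([0.6804, 0.1102]), 0.0779)
 kettle 0.1 (array([0.6845, 0.1058]), 0.0888)
 kettle 0.06 (array([0.6669, 0.1145]), 0.0753)
 cap 451 [ 662.  -151.7] 45.73416519165039
 capside (array([ 0.6607, -0.1483]), 0.0367)
 ups -0.4 206 [0.7782 0.7965]
 ups -0.1 51 [0.7773 0.796 ]
 ups 0.2 313 [0.7785 0.7966]
[ 0.4774805  -0.03307797  0.19983397] [7.07116685e-01 7.07096145e-01 6.53993453e-04 7.79947879e-04] [ 0.3844113  -0.76011399 -0.37542777]
```

Call:
{"method": "step_arm", "body": {"motion": [[[8,0,0,0,0,0,1],[8,0,0,0,0,0,1],[8,0,0,0,0,0,1],[8,0,0,0,0,0,1],[8,0,0,0,0,0,1]]]}}

```text
time: 9.32
ee_pos: [0.5156, -0.033, 0.1996]
tool_rot: [0.707, 0.707, -0.001, -0.001]
contact_force: [-7.2, 0.4, 4.6]
finger_gap: 0.001
```

Call:
{"method": "step_arm", "body": {"motion": [[[6,0,0,0,0,0,1],[6,0,0,0,0,0,1],[6,0,0,0,0,0,1],[6,0,0,0,0,0,1],[6,0,0,0,0,0,1]]]}}

```text
time: 9.95
ee_pos: [0.5458, -0.033, 0.1996]
tool_rot: [0.707, 0.707, -0.001, -0.001]
contact_force: [-5.9, -0.3, 4.3]
finger_gap: 0.004
```

Run:
```python
from h import *; import m
for n in('scene','side'): m.meas(shot(n,n+'5'),n)
s=read_state(); print(s['ee_pos'],s['tool_rot'],s['contact_force'])
```

```text
scene box 1052 [603.3 -53.3] [93.7 97.9] 3.0 z 0.0651
 table z 0.0
 base y min 0.0391 x min 0.674 84 (array([0.6795, 0.0996]), 0.0553)
 kettle 0.15 (array([0.6637, 0.02  ]), 0.0505)
 kettle 0.1 (array([0.6676, 0.1197]), 0.0722)
 kettle 0.06 (array([0.6661, 0.1162]), 0.0721)
 cap 961 [ 664.3 -153.5] 43.098331451416016
 capside (array([ 0.6647, -0.1538]), 0.0405)
 ups -0.4 832 [0.7814 0.7981]
 ups -0.1 225 [0.7815 0.7982]
 ups 0.2 59 [0.7831 0.799 ]
side box 573 [602.   -3.5] [74.2 94. ] 87.8 z 0.0649
 table z 0.0003
 base y min 0.0703 x min 0.5858 204 (array([0.6674, 0.1141]), 0.0791)
 kettle 0.15 (array([0.6981, 0.0725]), 0.1141)
 kettle 0.1 (array([0.6897, 0.0952]), 0.0989)
 kettle 0.06 (array([0.6678, 0.1143]), 0.076)
 cap 99 [ 676.7 -131.3] 36.28501510620117
 capside (array([ 0.6639, -0.1415]), 0.0317)
 ups -0.4 196 [0.7786 0.7968]
 ups -0.1 43 [0.7796 0.7963]
 ups 0.2 317 [0.7791 0.7965]
[ 0.54662083 -0.03301226  0.19968368] [7.07120897e-01 7.07092632e-01 1.45614427e-04 1.60927540e-04] [-0.95152025 -0.12831873  1.28271311]
```

View pics/scene5.png

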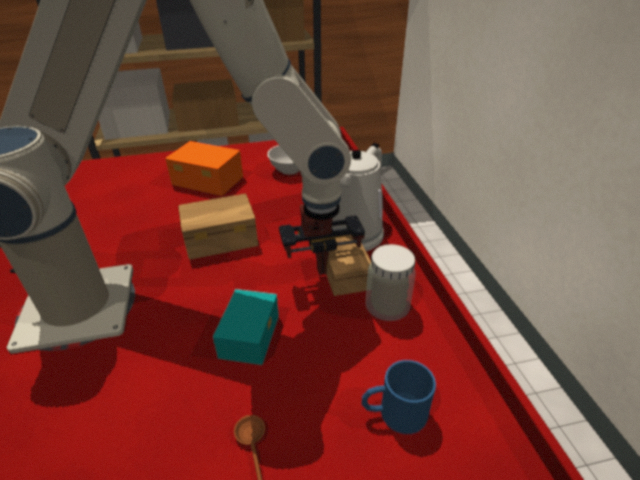

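```bash
cat > e.py <<'E'
from h import *
def edges(f):
    c=dict(np.load(f'pics/{f}.npz')); W=cloud(c); H=cv2.cvtColor(c['frame'],cv2.COLOR_RGB2HSV).astype(int)
    x,y,z=np.moveaxis(W,-1,0); h,s=H[...,0],H[...,1]
    m=(abs(z-.065)<.004)&(x>.40)&(x<.80)&(abs(y+.04)<.16)&(h>8)&(h<28)&(s>60)
    k,lab,st,ce=cv2.connectedComponentsWithStats(m.astype(np.uint8)); i=1+st[1:,4].argmax(); m=lab==i
    P=W[m]*1000
    def ex(a,b,fn,tag):
        L=[]
        for lo in np.arange(P[:,a].min()+6,P[:,a].max()-12,6):
            q=P[(P[:,a]>=lo)&(P[:,a]<lo+6)]
            if len(q)>3: L.append((lo+3,fn(q[:,b])))
        print(f,tag,' '.join(f'{p:.0f}:{v:.0f}' for p,v in L))
    ex(0,1,np.min,'ymin|x'); ex(0,1,np.max,'ymax|x'); ex(1,0,np.min,'xmin|y'); ex(1,0,np.max,'xmax|y')
if __name__=='__main__':
    import sys
    for f in sys.argv[1:]: edges(f)
E
python3 e.py scene5 side5
```

```text
scene5 ymin|x 567:-102 573:-100 579:-101 585:-99 591:-103 597:-101 603:-101 609:-100 615:-101 621:-101 627:-100 633:-99 639:-91
scene5 ymax|x 567:-23 573:-19 579:-20 585:-21 591:-8 597:-9 603:-6 609:-4 615:-7 621:-7 627:-6 633:-4 639:-22
scene5 xmin|y -94:561 -88:560 -82:559 -76:561 -70:560 -64:559 -58:560 -52:563 -46:558 -40:561 -34:562 -28:567 -22:568 -16:588
scene5 xmax|y -94:635 -88:640 -82:646 -76:648 -70:648 -64:648 -58:648 -52:649 -46:649 -40:648 -34:648 -28:648 -22:649 -16:648
side5 ymin|x 563:-26 569:-25 575:-29 581:-30 587:-28 593:-34 599:-40 605:-39 611:-39 617:-40 623:-41 629:-41 635:-40
side5 ymax|x 563:32 569:31 575:32 581:33 587:32 593:32 599:32 605:33 611:30 617:30 623:33 629:30 635:31
side5 xmin|y -32:583 -26:554 -20:557 -14:558 -8:560 -2:559 4:562 10:560 16:558 22:557
side5 xmax|y -32:635 -26:648 -20:644 -14:648 -8:648 -2:648 4:644 10:645 16:646 22:646
```

The box is straight (edges flat within noise) and centred in the gap, at -101 to +32 against -105 to +36. I'll keep pushing.

Call:
{"method": "step_arm", "body": {"motion": [[[6,0,0,0,0,0,1],[6,0,0,0,0,0,1],[6,0,0,0,0,0,1],[6,0,0,0,0,0,1],[6,0,0,0,0,0,1]]]}}

```text
time: 10.68
ee_pos: [0.5766, -0.033, 0.1996]
tool_rot: [0.707, 0.707, -0.0, -0.0]
contact_force: [-4.9, -0.6, 2.4]
finger_gap: 0.005
```

Call:
{"method": "step_arm", "body": {"motion": [[[6,0,0,0,0,0,1],[6,0,0,0,0,0,1],[6,0,0,0,0,0,1],[6,0,0,0,0,0,1],[6,0,0,0,0,0,1]]]}}

```text
time: 11.3
ee_pos: [0.6066, -0.033, 0.1996]
tool_rot: [0.707, 0.707, 0.0, 0.0]
contact_force: [-5.3, 0.4, 2.0]
finger_gap: 0.003
```

Run:
```python
from h import *; import e
for n in('scene','side'): shot(n,n+'6'); e.edges(n+'6')
s=read_state(); print(s['ee_pos'],s['tool_rot'],s['contact_force'])
```

```text
scene6 ymin|x 627:-100 633:-98 639:-90 645:-83 651:-71 657:-56 663:-51 669:-40 675:-37 681:-34 687:-30 693:-26 699:-29
scene6 ymax|x 627:-27 633:-21 639:-20 645:-21 651:-16 657:-8 663:-5 669:-4 675:-5 681:-8 687:-2 693:-8 699:-6
scene6 xmin|y -91:621 -85:622 -79:621 -73:621 -67:620 -61:621 -55:621 -49:621 -43:618 -37:625 -31:627 -25:630 -19:635 -13:653
scene6 xmax|y -91:638 -85:645 -79:647 -73:649 -67:651 -61:653 -55:657 -49:664 -43:669 -37:678 -31:707 -25:706 -19:710 -13:698
side6 ymin|x 625:-26 631:-29 637:-26 643:-27 649:-28 655:-31 661:-42 667:-41
side6 ymax|x 625:30 631:28 637:32 643:30 649:21 655:15 661:3 667:-0
side6 xmin|y -33:655 -27:625 -21:616 -15:621 -9:619 -3:620 3:624 9:619 15:621 21:621
side6 xmax|y -33:678 -27:669 -21:666 -15:662 -9:659 -3:665 3:660 9:657 15:654 21:646
[ 0.60724836 -0.03302386  0.19976002] [7.07110230e-01 7.07102672e-01 6.47126786e-04 7.17875810e-04] [ 0.55048629 -0.73301199  0.75220512]
```

Call:
{"method": "step_arm", "body": {"motion": [[[6,0,0,0,0,0,1],[6,0,0,0,0,0,1],[6,0,0,0,0,0,1],[6,0,0,0,0,0,1],[6,0,0,0,0,0,1]]]}}

```text
time: 12.02
ee_pos: [0.6366, -0.033, 0.1997]
tool_rot: [0.707, 0.707, -0.0, -0.0]
contact_force: [-3.7, 0.0, 4.5]
finger_gap: 0.009
```

Call:
{"method": "step_arm", "body": {"motion": [[[6,0,0,0,0,0,1],[6,0,0,0,0,0,1],[5,0,0,0,0,0,1],[5,0,0,0,0,0,1],[4,0,0,0,0,0,1]]]}}

```text
time: 12.65
ee_pos: [0.6625, -0.033, 0.1997]
tool_rot: [0.707, 0.707, 0.0, 0.0]
contact_force: [-4.4, 0.9, 3.2]
finger_gap: 0.003
```

Call:
{"method": "step_arm", "body": {"motion": [[[2,0,0,0,0,0,1],[2,0,0,0,0,0,1],[2,0,0,0,0,0,1],[2,0,0,0,0,0,1]]]}}

```text
time: 13.15
ee_pos: [0.6702, -0.033, 0.1997]
tool_rot: [0.707, 0.707, -0.0, -0.0]
contact_force: [-4.4, -0.4, 3.3]
finger_gap: 0.005
```

Call:
{"method": "step_arm", "body": {"motion": [[[1,0,0,0,0,0,1]]]}}

```text
time: 13.28
ee_pos: [0.6713, -0.033, 0.1997]
tool_rot: [0.707, 0.707, -0.0, 0.0]
contact_force: [-5.4, 0.0, 3.7]
finger_gap: 0.004
```

Call:
{"method": "step_arm", "body": {"motion": [[[1,0,0,0,0,0,1]]]}}

```text
time: 13.4
ee_pos: [0.6722, -0.033, 0.1997]
tool_rot: [0.707, 0.707, -0.0, -0.0]
contact_force: [-5.3, -0.1, 3.8]
finger_gap: 0.004
```

Call:
{"method": "step_arm", "body": {"motion": [[[1,0,0,0,0,0,1],[1,0,0,0,0,0,1]]]}}

```text
time: 13.65
ee_pos: [0.6742, -0.033, 0.1997]
tool_rot: [0.707, 0.707, -0.0, -0.0]
contact_force: [-5.3, 0.2, 3.6]
finger_gap: 0.007
```

Call:
{"method": "step_arm", "body": {"motion": [[[1,0,0,0,0,0,1]]]}}

```text
time: 13.78
ee_pos: [0.6752, -0.033, 0.1997]
tool_rot: [0.707, 0.707, -0.0, -0.0]
contact_force: [-4.4, 0.3, 3.6]
finger_gap: 0.007
```

Call:
{"method": "step_arm", "body": {"motion": [[[1,0,0,0,0,0,1]]]}}

```text
time: 13.9
ee_pos: [0.6762, -0.033, 0.1997]
tool_rot: [0.707, 0.707, -0.0, -0.0]
contact_force: [-5.2, -0.5, 2.9]
finger_gap: 0.007
```

Call:
{"method": "step_arm", "body": {"motion": [[[1,0,0,0,0,0,1]]]}}

```text
time: 14.02
ee_pos: [0.6772, -0.033, 0.1997]
tool_rot: [0.707, 0.707, -0.0, -0.0]
contact_force: [-5.6, 0.3, 2.8]
finger_gap: 0.004
```

Call:
{"method": "step_arm", "body": {"motion": [[[1,0,0,0,0,0,1]]]}}

```text
time: 14.15
ee_pos: [0.6778, -0.033, 0.1996]
tool_rot: [0.707, 0.707, -0.001, -0.001]
contact_force: [-9.2, 0.2, 7.6]
finger_gap: 0.007
```

Call:
{"method": "step_arm", "body": {"motion": [[[1,0,0,0,0,0,1]]]}}

```text
time: 14.28
ee_pos: [0.6782, -0.033, 0.1997]
tool_rot: [0.707, 0.707, -0.001, -0.001]
contact_force: [-13.1, -1.0, 11.0]
finger_gap: 0.005
```

Call:
{"method": "step_arm", "body": {"motion": [[[1,0,0,0,0,0,1],[0.5,0,0,0,0,0,1],[0,0,0,0,0,0,1]]]}}

```text
time: 14.65
ee_pos: [0.6788, -0.0332, 0.1997]
tool_rot: [0.707, 0.707, -0.002, -0.002]
contact_force: [-15.4, -1.9, 12.5]
finger_gap: 0.005
```

Call:
{"method": "step_arm", "body": {"motion": [[[-5,0,0,0,0,0,1],[-10,0,0,0,0,0,1],[-40,0,0,0,0,0,1],[-60,0,0,0,0,0,1],[-60,0,0,0,0,0,1]]]}}

```text
time: 15.28
ee_pos: [0.5041, -0.0329, 0.1998]
tool_rot: [0.707, 0.707, 0.001, 0.001]
contact_force: [0.3, -0.8, -1.1]
finger_gap: 0.002
```

Call:
{"method": "step_arm", "body": {"motion": [[[-60,0,0,0,0,0,1],[0,0,40,0,0,0,1],[0,0,50,0,0,0,1],[0,0,50,0,0,0,1],[0,0,50,0,0,0,1]]]}}

```text
time: 15.9
ee_pos: [0.4455, -0.0329, 0.3915]
tool_rot: [0.707, 0.707, 0.001, 0.001]
contact_force: [-0.0, -0.5, -0.2]
finger_gap: 0.006
```

Run:
```python
from h import *; import e
for n in('scene','side'): shot(n,n+'7'); e.edges(n+'7')
s=read_state(); print(s['time'],s['ee_pos'],s['contact_force'])
a=[cv2.resize(cv2.imread(f'pics/{n}7.png')[100:340,u:u+240],(400,400)) for n,u in(('scene',280),('side',180))]
cv2.imwrite('pics/f.png',np.hstack(a))
```

```text
scene7 ymin|x 700:-28 706:-27 712:-28 718:-30 724:-35 730:-42 736:-44 742:-100 748:-101 754:-101 760:-101 766:-100 772:-101
scene7 ymax|x 700:30 706:27 712:28 718:31 724:30 730:29 736:26 742:31 748:26 754:30 760:29 766:28 772:29
scene7 xmin|y -92:746 -86:747 -80:748 -74:748 -68:748 -62:748 -56:744 -50:742 -44:731 -38:733 -32:721 -26:691 -20:693 -14:692 -8:692 -2:692 4:691 10:693 16:692 22:692
scene7 xmax|y -92:780 -86:779 -80:780 -74:780 -68:780 -62:781 -56:780 -50:781 -44:781 -38:781 -32:779 -26:778 -20:781 -14:777 -8:781 -2:778 4:781 10:780 16:779 22:779
side7 ymin|x 697:-98 703:-97 709:-98 715:-95 721:-94 727:-97 733:-95 739:-97 745:-93 751:-100 757:-99 763:-98 769:-97
side7 ymax|x 697:-48 703:-47 709:-47 715:-49 721:-50 727:-55 733:-54 739:-55 745:-55 751:-57 757:-56 763:-52 769:-50
side7 xmin|y -91:688 -85:691 -79:689 -73:692 -67:689 -61:689
side7 xmax|y -91:778 -85:775 -79:778 -73:776 -67:779 -61:776
16.0 [ 0.44724439 -0.0331078   0.39461882] [ 1.18772551 -0.19516192  0.34393333]
```

View pics/f.png

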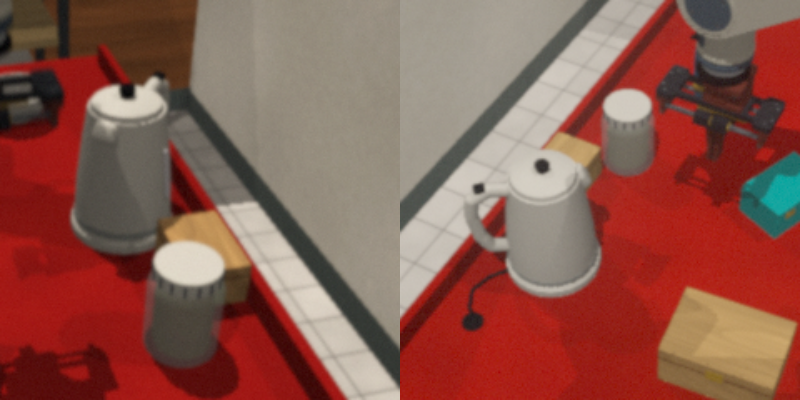

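The picture shows the box behind the gap. Its far edge is at x≈780 mm along the whole width, level with the upstand face at 779 to 781. I'm handing the job in.

```bash
python3 -c "
from plant import *; print(close_job())"
```

```text
the job is handed in; nothing more can be done
None
```

The tea box now sits behind the gap, flat against the upstand, and the job is handed in. I pushed the small pale box about 28 mm to the right to line it up and square it. I then pushed it straight back with the closed fingers until it met the upstand, and backed the arm clear.

- **Position:** In the last pictures its far edge is straight, at x ≈ 777–781 mm in the scene camera and 775–779 mm in the side camera. Each camera puts the upstand's face at about the same place (781 and 779 mm).
- **Straightness:** The front edge is straight at about 692 mm, so no turn shows beyond the noise.
- **Fit in the gap:** On the way in, the box showed about 5 mm clear on each side, and I felt almost no sideways force (under about 1 N), so nothing suggests it touched the kettle or the jar. The sideways reading was -1.9 N in the final press.
- **Force:** Sliding took about 5 N, and the final press against the upstand was about 15 N back, with about 12 N upward on the tool.
- **Level:** I did not check the box's tilt separately. Its whole top still measured at its 65 mm height, within the 4 mm band I used.
- **Other things:** I did not measure the bowl, mug or spoon again at the end. The arm touched nothing near them.

Two checks disagreed. The cameras differ by 1–3 mm throughout. At one point a quick fit gave +3° of turn in one camera and -2° in the other; edge profiles from both showed the box was straight.

The robot clock read 16 s at hand-in.

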